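# Close the vacuum chamber and set its unmarked timer dial by clicks

### The job

Close the small vacuum chamber: set its lid level over the two guide pins and lower it gently until it lies flush, and let go. Then start the timer: turn the dial on the sloping panel all the way anticlockwise to its end stop, and from there clockwise by exactly five clicks, and let go. Leave the two loose pieces of pottery and the spring clamp near the unit alone.

Things in the scene. Friction and masses are not known exactly. Their poses are not given: they have to be found in the camera images.
- chamber_seat (a point): Centre of the chamber's flat top, 62 mm above the desk: left half of a fixed grey unit, 190 (x) by 200 mm (y), with an open well in its middle. Axes: x to the unit's back, y to its left, z up. Two upright steel guide pins at y = +65 and -65 mm from this point: 14 mm thick, 36 mm high, the upper 10 mm tapering to 6 mm. The right half is the console
- panel (a point): Middle of the console's sloping aluminium panel (162 x 134 mm), on the dial's axis. Axes: x uphill, y to the left, z square out of it, 35 degrees from vertical, leaning to the unit's front. The console is 146 mm wide, 50 mm high in front and 152 mm at the back. Nine plain dots round the dial, one at each click
- lid_grip (a point): Centre of the handle bar of the loose aluminium lid (0.45 kg), 46 mm above its flat underside. Plate 150 (x) x 170 (y) x 10 mm, 17 mm holes at y = +65 and -65 mm, either way round. Bar 78 mm long along y, 16 mm thick in x, 18 mm high, on two posts; z up. Seated, this point is 46 mm above chamber_seat. At first it lies flat on the desk, left of the unit
- dial_grip (a point): Point on the turning axis of the black dial, in its grip bar, 35 mm out from the panel. Bar 66 mm long, 17 mm thick, standing 11 to 50 mm out from the panel on a round skirt 68 mm across. Axes turn with the dial: z out of the panel along the turning axis, x along the bar to its pointer end (white line), y across the bar
- dial (a joint): Turn of the dial in rad: 0 at the anticlockwise end stop, growing clockwise (facing the panel) to the other stop at 4.19. A click every 0.524 rad (30 degrees), one at the stop; let go in between, it snaps to the nearer. A click takes about 0.2 N m; stops are hard. At 0 the pointer is 120 degrees anticlockwise of uphill. Starts 2 to 4 clicks from 0
- rim_sherd_mid (a point): Middle of a loose pottery piece 130 x 82 x 25 mm lying on the desk in front of the unit to the left, to be left alone
- flat_sherd_mid (a point): Middle of a loose pottery piece 97 x 94 x 23 mm lying on the desk right of the unit, to be left alone
- spring_clamp_mid (a point): Middle of a black spring clamp 158 x 115 x 26 mm lying on the desk in front of the unit to the right, to be left alone

How it is judged:
By the outcome, as a careful person would: the job done as asked, in the order asked, and still so for the second after the job is handed in, with the robot touching nothing.
It also fails if it takes over 72 s, if anything falls off the work surface, if the arm or the gripper's body presses on something with over 40 N, if the wrist force passes 120 N, or if a joint passes its speed limit or range.

### The arm

A 6-joint arm with a two-finger parallel gripper is mounted at the origin on a cart in front of the work surface, level with it; the furniture and walls round the work are solid. World frame = base frame: x ahead of the robot, y to its left, z up, the work surface at z = 0. Lengths are in m, angles in rad, forces in N, time in s.
With the tool pointing down it reaches from about 0.325 to 0.925 m from the base axis. Payload 3.1 kg.
Tool frame: the origin (TCP) lies midway between the tips of the shut fingers; the grasp point (between the pads) lies hold_point_z behind it (hold_point_z is the distance from the TCP to the grasp point, in m); z points along the fingers, y is the line along which they close (so a half turn about z gives the same grasp; the last joint's range is limited). The gripper opens to 85 mm and grips with 20 to 120 N. Pads are 22 mm wide; open, the fingers measure 114 mm over their backs; the gripper's body (76 mm by 85 mm) begins 54 mm behind the grasp point. The pads swing forward as they close: fully open they stand 13 mm farther back than shut.
Start: joints at [1.15, 0.217, 1.613, -0, 1.311, -0.112], TCP at [0.19, 0.595, 0.196] pointing down, gripper open.
Joint ranges: [-2.75, 2.75], [-0.78, 2.1], [0.31, 2.55], [-1.13, 4.27], [0.13, 2.63], [-2.58, 2.58]. Speed limits (rad/s): [2.79, 2.79, 3.14, 3.14, 3.14, 3.14].

### API

Orientations are given as a unit quaternion [w, x, y, z].
In Python, from station import read_state, get_image, camera_params, hand_in, hold_point_z gives the robot as it stands. The module is installed in compiled form; this text tells all that it offers.
- The arm moves only by the tool jog_arm, never from a script. Its arguments are lists of equal length, an entry for each row: "offset": the shift along the tool's x, y, z in cm, a list of three; "twist": the turn, a rotation vector about the tool's x, y, z in rad, a list of three; "jaw": the finger opening in cm, from 0 to 8.54. A call has 1 to 12 rows; each row shifts and turns the commanded pose from where the row before left it, along the tool's axes as they then stand; what a row does not reach is not made up. A row lasts 1/10 s, in which the tool goes at most 50 mm and 8.59 degrees, less where a joint would pass 70% of its speed; a pose out of reach is approached as far as the arm can. A call with a gripper value outside its range is refused whole. The fingers move at their own pace and stop on an object; "newtons" is the grip in N (left out, the last holds). Time passes only in rows, so rows that do not move let the fingers close. It gives the time, the measured TCP pose, the force, the opening and the grip force at its end, in the units of the state.
- read_state(): the state, without advancing time (a new reading comes with each control period).
- get_image(name): name is "side" or "top"; returns the picture (480x640x3 uint8, red, green, blue); there is no depth.
- camera_params(name): a dict with "K" (3x3 intrinsics, pixels), "distortion" ([k1, k2, p1, p2, k3] as OpenCV has them; the pictures are not rectified), "rvec" (rotation vector, rad) and "tvec" (3), from world to camera coordinates, as OpenCV has them. Camera axes: x right, y down, z forward; pixel columns grow to the right and rows downward; lengths in m; the calibration is good to about 2 mm. A picture is of the moment at which its call begins. camera_params takes no time and is no camera call.
- hand_in(): hands the job in; it is judged then, once.
The state is a dict: "clock": time; "qpos": joint angles; "joint_velocities": joint speeds; "effort": joint torques, N m; "ee_pos": TCP position; "tcp_rot": TCP orientation; "wrist_force": force on the tool from outside, world axes, zero at the start; "moment": the same for the moment, N m; "grip_width": finger opening in m; "finger_force": force on a finger pad.
Only numpy, scipy, OpenCV 4.12 (cv2) and the standard library are available. Lean on these libraries where they do the work, as an engineer would, in place of code of your own. Each camera call takes 0.05 s, during which the arm holds its last target. There are 200 camera calls.

## Working session

There is one attempt and no reset: what is moved stays moved. The work goes in short steps, Python scripts to look and compute and a tool call to move; the robot and the scene stay as the last step left them, time stands still between calls to the robot, and variables do not carry over. Pictures are saved under pics/ and viewed, at most 10 in all, crops included, and the job is handed in when it is done.

Besides the shell and the picture viewer there is one more tool, called after "Call:" as name(argument=value, ...) on one line, values as JSON. jog_arm: Moves the arm, as the interface text tells. Its arguments: {"type":"object","properties":{"offset":{"type":"array","items":{"type":"array","items":{"type":"number"}}},"twist":{"type":"array","items":{"type":"array","items":{"type":"number"}}},"jaw":{"type":"array","items":{"type":"number"}},"newtons":{"type":"number"}},"required":["offset","twist","jaw"]}

```bash
mkdir -p pics
python3 - <<'E'
from station import *
import cv2
for n in("side","top"):
    cv2.imwrite(f"pics/{n}0.png",get_image(n)[:,:,::-1]); print(n,camera_params(n))
print(read_state(),hold_point_z() if callable(hold_point_z) else hold_point_z)
E
```

```text
side {'K': array([[488.97301581,   0.        , 318.45737575],
       [  0.        , 488.97301581, 241.49809522],
       [  0.        ,   0.        ,   1.        ]]), 'distortion': array([-0.13366949,  0.        ,  0.        ,  0.        ,  0.        ]), 'rvec': array([ 2.15178972, -0.49014035,  0.28094572]), 'tvec': array([-0.42226525,  0.1726281 ,  1.10961751])}
top {'K': array([[487.91373198,   0.        , 318.53505145],
       [  0.        , 487.91373198, 235.60754724],
       [  0.        ,   0.        ,   1.        ]]), 'distortion': array([-0.06343092,  0.        ,  0.        ,  0.        ,  0.        ]), 'rvec': array([ 2.1316828 , -2.119577  ,  0.18715347]), 'tvec': array([-0.01018559,  0.49217658,  1.45002813])}
{'clock': 0.1, 'qpos': array([ 1.14977803e+00,  2.17671740e-01,  1.61482136e+00,  4.24063818e-06,
        1.31131065e+00, -1.12196161e-01]), 'joint_velocities': array([-0.001136  , -0.00257252, -0.00307901,  0.00098133, -0.00060642,
        0.00184814]), 'effort': array([-5.19577725e-06, -3.98075187e+01, -3.04971242e+01, -7.25614359e-05,
        4.28412604e-03, -1.28252417e-06]), 'ee_pos': array([0.18959196, 0.59467294, 0.19437837]), 'tcp_rot': array([-2.93244188e-04,  1.53798645e-01,  9.88101591e-01, -1.06594995e-03]), 'wrist_force': array([0.06497818, 0.53021715, 0.59105847]), 'moment': array([0.00709735, 0.04426001, 0.01459137]), 'finger_force': 0.0, 'grip_width': 0.08512705014961909} 0.0187
```

View pics/side0.png

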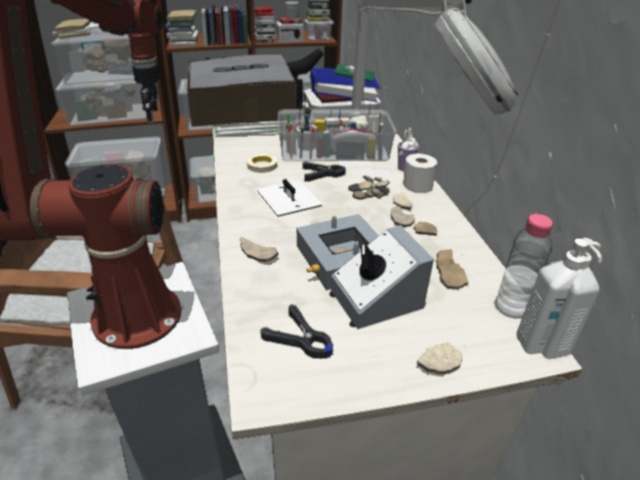

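View pics/top0.png

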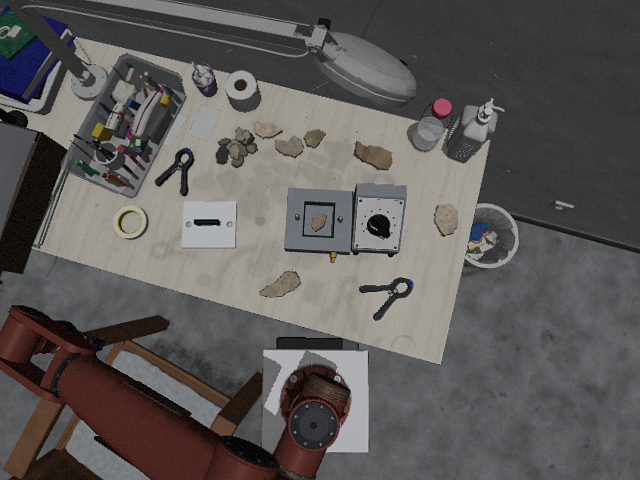

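The side view shows the lid at (290,195), unit at (365,265) and dial at (370,262). The top view shows the lid at (208,223), the two pins near (297,219)/(340,219), and the dial at (379,227). I'll enlarge the top view.

Run:
```python
import cv2,numpy as np
t=cv2.imread("pics/top0.png")
a=cv2.resize(t[190:260,175:255],None,fx=7,fy=7,interpolation=cv2.INTER_CUBIC)[:, :]
b=cv2.resize(t[178:262,280:414],None,fx=6,fy=6,interpolation=cv2.INTER_CUBIC)[:,:800]
cv2.imwrite("pics/a.png",a);cv2.imwrite("pics/b.png",b)
s=cv2.imread("pics/side0.png")
cv2.imwrite("pics/c.png",cv2.resize(s[170:330,255:440],None,fx=3.7,fy=3.7,interpolation=cv2.INTER_CUBIC))
```

```text
(no output)
```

View pics/a.png

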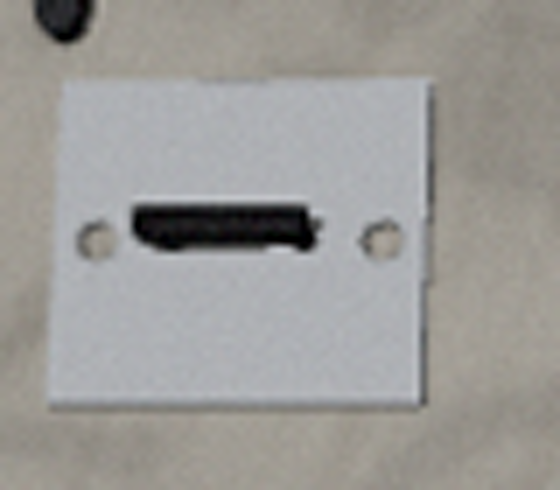

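View pics/b.png

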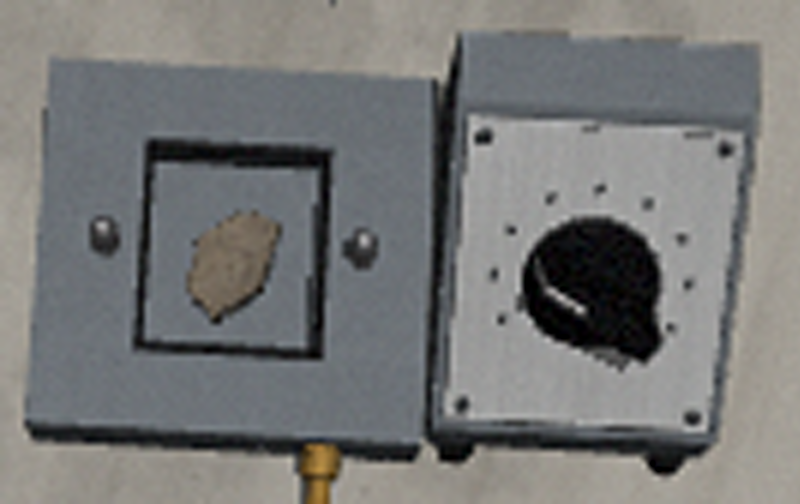

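View pics/c.png

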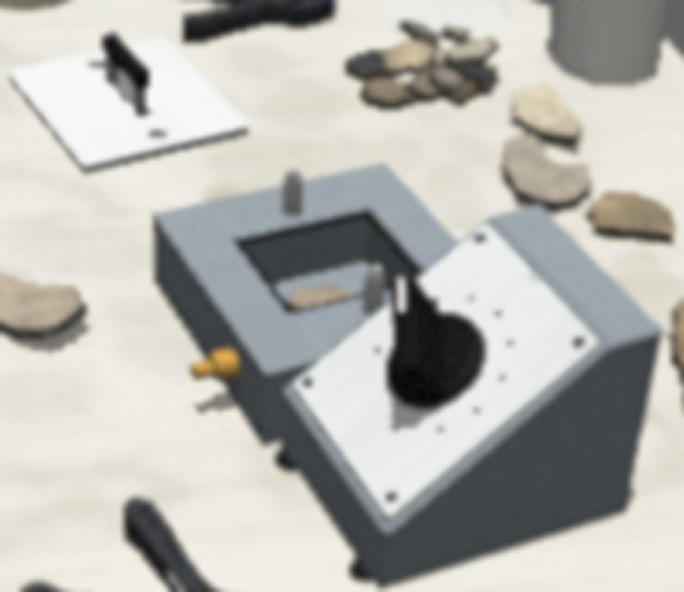

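The lid crop shows its corners, and holes at (97,240)/(382,240). The unit crop shows pin tips near (105,228)/(362,240), nine clear dots, and the white pointer end up-left near (552,285), which is probably 2 clicks. Next I'll fit the poses using both views.

```bash
cat > h.py <<'E'
import numpy as np,cv2
from scipy.optimize import least_squares
from scipy.spatial.transform import Rotation as R
from station import *
CP={n:camera_params(n) for n in("side","top")}
def proj(n,P):
    c=CP[n]; return cv2.projectPoints(np.array(P,float).reshape(-1,1,3),c["rvec"],c["tvec"],c["K"],c["distortion"])[0].reshape(-1,2)
def crop(uv,o,f): return (np.array(uv,float)+.5)/f-.5+np.array(o)
def yawpose(p,P): return R.from_euler('z',p[3]).apply(P)+p[:3]
def fit(obs,x0,model):
    f=lambda p: np.concatenate([(proj(n,model(p,P))-uv).ravel() for n,P,uv in obs])
    r=least_squares(f,x0,loss='soft_l1'); return r.x,f(r.x).reshape(-1,2)
E
python3 - <<'E'
from h import *
np.set_printoptions(precision=4,suppress=True)
for n in CP: c=CP[n]; print(n,-R.from_rotvec(c["rvec"]).as_matrix().T@c["tvec"])
A=lambda uv:crop(uv,(175,190),7);B=lambda uv:crop(uv,(280,178),6);C=lambda uv:crop(uv,(255,170),3.7)
z=.010
lt=("top",[[.075,.085,z],[.075,-.085,z],[-.075,-.085,z],[-.075,.085,z],[0,.065,z],[0,-.065,z]],A([(62,80),(432,80),(425,402),(50,402),(97,240),(382,240)]))
ls=("side",[[-.075,.085,z],[-.075,-.085,z],[.075,-.085,z],[.075,.085,z],[0,-.065,z]],C([(12,77),(85,168),(247,129),(165,40),(157,133)]))
m3=lambda p,P: yawpose([p[0],p[1],0,p[2]],np.array(P))
for o in([lt],[ls],[lt,ls]):
    x,r=fit(o,[.5,.3,0],m3);print("lid",x,"\n",r.T)
z=.062
ut=("top",[[.095,.1,z],[.095,-.1,z],[-.095,-.1,z],[-.095,.1,z],[0,.065,.098],[0,-.065,.098]],B([(50,60),(437,80),(418,445),(28,425),(107,226),(363,237)]))
us=("side",[[-.095,.1,z],[.095,.1,z],[0,.065,.098],[0,-.065,.098]],C([(155,215),(385,165),(293,174),(375,264)]))
for o in([ut],[us],[ut,us]):
    x,r=fit(o,[.5,0,0],m3);print("unit",x,"\n",r.T)
ang=np.radians(np.arange(120,-121,-30))
dots=np.c_[np.cos(ang),np.sin(ang),0*ang]
dt=B([(502,320),(494,275),(511,230),(551,198),(600,188),(648,204),(682,239),(688,284),(671,328)])
tilt=R.from_euler('y',-np.radians(35))
yaw0=x[2]
mp=lambda p,P: R.from_euler('z',p[3]).apply(tilt.apply(np.array(P)*p[4]))+p[:3]
ds=C([(378,350),(471,297),(498,314),(510,343),(503,378),(477,410),(440,429)])
for o in([("top",dots,dt)],[("top",dots,dt),("side",dots[[1,4,5,6,7,8]][:0],ds[:0])],[("top",dots,dt),("side",dots[3:9],ds[1:])],[("top",dots,dt),("side",dots[2:9],np.vstack([ds[1:],ds[1:2]])[:7])]):
    try:
        x,r=fit(o,[.5,-.15,.1,yaw0,.05],mp);print("panel",x,"\n",r.T)
    except Exception as e: print(e)
u=mp(x,[[0,0,0]])
E
```

```text
side [ 0.0083 -0.8977  0.7959]
top [ 0.2254 -0.014   1.5146]
lid [0.5345 0.3393 0.0097] 
 [[ 0.0378  0.1072 -0.1774 -0.4608  0.1731  0.2932]
 [-0.046  -0.3936  0.1582  0.3502  0.0568 -0.1511]]
lid [0.5317 0.3342 0.0024] 
 [[-0.7602 -0.4007  0.7887  0.0481  0.3124]
 [-0.986   0.1451 -0.1893 -0.1982  0.9102]]
lid [0.5339 0.3386 0.0061] 
 [[ 0.3256  0.3938 -0.0589 -0.3395  0.3778  0.4964 -0.661  -0.1515  0.8301
  -0.0218  0.4423]
 [ 0.0265 -0.1323  0.4301  0.4267  0.154   0.093  -1.6833 -0.7272 -1.0849
  -0.9226  0.0481]]
unit [ 0.54   -0.0072 -0.0467] 
 [[-0.1039  0.2053  0.8467 -0.4847 -0.7161  0.2899]
 [-0.1816 -0.2684 -0.1012 -0.1984  0.1916  0.5779]]
unit [ 0.5386 -0.0095 -0.0515] 
 [[-0.7561  0.2045  0.1536  0.2495]
 [-0.0968 -0.4553 -0.769   1.605 ]]
unit [ 0.5399 -0.0076 -0.0471] 
 [[ 0.0145  0.324   0.947  -0.3845 -0.604   0.4022 -0.7157  0.039   0.1384
   0.411 ]
 [-0.148  -0.2135 -0.0448 -0.1641  0.2302  0.631  -0.46   -0.9376 -1.2155
   1.0315]]
panel [ 0.5395 -0.1967 -0.0063 -0.0467  0.0519] 
 [[ 0.1598 -0.0397 -0.0385 -0.1943  0.0747  0.0978 -0.1764  0.1506 -0.0336]
 [-0.0544 -0.0898 -0.005   0.0611  0.097  -0.092  -0.0467  0.081   0.0482]]
'NoneType' object has no attribute 'reshape'
panel [ 0.5165 -0.1833  0.1044 -0.0492  0.048 ] 
 [[ 0.1304 -0.0506 -0.0367 -0.189   0.0731  0.0811 -0.2123  0.0966 -0.0999
   0.0507  0.1446  0.0901 -0.1091 -0.011   0.1967]
 [-0.0563 -0.0867  0.0138  0.102   0.1602 -0.0124  0.039   0.1611  0.1127
   0.2901 -0.2559 -0.2161 -0.0169  0.035   0.0972]]
panel [ 0.5209 -0.1847  0.0888 -0.1027  0.0476] 
 [[-0.0187  0.1862  0.4841  0.434   0.588   0.3086 -0.3705 -0.4413 -0.912
  -7.0765 -5.2076 -1.5909  2.8988  7.3459 10.183  -7.887 ]
 [-1.3306 -1.295  -0.9061 -0.3841  0.1339  0.3203  0.5336  0.5801  0.2423
   6.3244  1.4121 -2.1714 -3.7503 -2.9584  0.2161 40.6395]]
```

Call:
jog_arm(offset=[[-4.06,-1.39,0.75],[-4.06,-1.39,0.75],[-4.06,-1.39,0.75],[-4.06,-1.39,0.75],[-4.06,-1.39,0.75],[-4.06,-1.39,0.75],[-4.06,-1.39,0.75],[-4.06,-1.39,0.75],[-4.06,-1.39,0.75],[-4.06,-1.39,0.75],[0,0,0]], twist=[[0,0,0],[0,0,0],[0,0,0],[0,0,0],[0,0,0],[0,0,0],[0,0,0],[0,0,0],[0,0,0],[0,0,0],[0,0,0.05]], jaw=[8.5,8.5,8.5,8.5,8.5,8.5,8.5,8.5,8.5,8.5,8.5])

```text
clock: 1.2
ee_pos: [0.5377, 0.3353, 0.1188]
tcp_rot: [0.0, 0.182, 0.983, -0.001]
wrist_force: [-0.6, 0.7, -0.1]
grip_width: 0.0853
finger_force: 0.0
```

Call:
jog_arm(offset=[[0,0,0],[0,0,0],[0,0,0],[0,0,0],[0,0,0],[0,0,0],[0,0,0],[0,0,0],[0,0,0],[0,0,0]], twist=[[0,0,0.14],[0,0,0.14],[0,0,0.14],[0,0,0.14],[0,0,0.14],[0,0,0.14],[0,0,0.14],[0,0,0.14],[0,0,0.083],[0,0,0]], jaw=[8.5,8.5,8.5,8.5,8.5,8.5,8.5,8.5,8.5,8.5])

```text
clock: 2.2
ee_pos: [0.534, 0.3394, 0.1199]
tcp_rot: [-0.0, 0.704, 0.71, -0.001]
wrist_force: [0.9, -1.0, -0.8]
grip_width: 0.0852
finger_force: 0.0
```

```bash
cat >> h.py <<'E'
def delta(pos,Rt):
    "shift (cm) and twist in the present tool frame to reach the TCP pose"
    s=read_state();q=s["tcp_rot"];R0=R.from_quat([q[1],q[2],q[3],q[0]])
    print("clock",s["clock"],"tcp",s["ee_pos"].round(4),"q",s["qpos"].round(2),"F",s["wrist_force"].round(1),"w",round(s["grip_width"],4))
    print("offset cm",(R0.inv().apply(np.array(pos)-s["ee_pos"])*100).round(2),"twist",(R0.inv()*Rt).as_rotvec().round(4))
def down(yaw): # tool y along world x turned by yaw, z down
    c,s=np.cos(yaw),np.sin(yaw); return R.from_matrix(np.array([[-s,c,0],[c,s,0],[0,0,-1]]).T)
E
sed -i 's/np.array(\[\[-s,c,0\]/np.array([[-s,c,0]/' h.py
python3 - <<'E'
from h import *
delta([.534,.339,.027],down(.009))
# dial check
P=np.array([.5165,-.1833,.1044]);Rp=R.from_euler('z',-.049)*R.from_euler('y',-np.radians(35))
for k in(2,3):
    a=np.radians(120-30*k);d=np.array([np.cos(a),np.sin(a),0])
    w=Rp.apply([d*.033+[0,0,.05],-d*.033+[0,0,.05]])+P
    print(k,(proj("top",w)+.5-[280,178])*6-.5,(proj("side",w)+.5-[255,170])*3.7)
E
```

```text
clock 2.2 tcp [0.534  0.3394 0.1199] q [0.46 0.3  1.65 0.   1.18 0.45] F [ 0.9 -1.  -0.8] w 0.0852
offset cm [-0.04  0.01  9.29] twist [-0.0011  0.0005  0.0002]
2 [[542.34613881 286.28974938]
 [655.51297223 355.81442045]] [[401.56806902 277.28395535]
 [403.66546221 367.07709265]]
3 [[570.09624544 264.23451631]
 [627.83418816 377.24819076]] [[426.34344652 275.33309856]
 [378.36634792 368.27891293]]
```

The dial check agrees with k=2. Next, lower onto the bar and grip it.

Call:
jog_arm(offset=[[0,0,2.5],[0,0,2.5],[0,0,2],[0,0,1.3],[0,0,1.0],[0,0,0],[0,0,0],[0,0,0],[0,0,0],[0,0,0],[0,0,0],[0,0,0]], twist=[[0,0,0],[0,0,0],[0,0,0],[0,0,0],[0,0,0],[0,0,0],[0,0,0],[0,0,0],[0,0,0],[0,0,0],[0,0,0],[0,0,0]], jaw=[8.5,8.5,8.5,8.5,8.5,8.5,1,1,1,1,1,1], newtons=60)

```text
clock: 3.4
ee_pos: [0.5346, 0.3397, 0.0278]
tcp_rot: [0.0, 0.704, 0.71, 0.0]
wrist_force: [-0.2, -0.1, 0.1]
grip_width: 0.0098
finger_force: 0.0
```

Call:
jog_arm(offset=[[0,0,0],[0,0,-0.5],[0,0,-1.5],[0,0,-3],[0,0,-3],[0,0,-3],[0,0,-2],[0,0,0]], twist=[[0,0,0],[0,0,0],[0,0,0],[0,0,0],[0,0,0],[0,0,0],[0,0,0],[0,0,0]], jaw=[1,1,1,1,1,1,1,1])

```text
clock: 4.2
ee_pos: [0.5378, 0.3413, 0.1639]
tcp_rot: [0.002, 0.704, 0.71, 0.005]
wrist_force: [0.5, -0.6, 0.6]
grip_width: 0.0103
finger_force: 0.0
```

Run:
```python
from h import *
delta([.5399,-.0076,.158],down(-.047))
```

```text
clock 4.2 tcp [0.5378 0.3413 0.1639] q [0.46 0.26 1.62 0.   1.25 0.45] F [ 0.5 -0.6  0.6] w 0.0103
offset cm [-34.9   -0.11   0.43] twist [ 0.0093 -0.0048  0.056 ]
```

The fingers closed to 10 mm without meeting the bar, so I need to look.

Run:
```python
from h import *
ims=[]
for n in("side","top"):
    im=get_image(n)[:,:,::-1].copy(); cv2.imwrite(f"pics/{n}1.png",im)
    c=proj(n,[[.534,.339,.03]])[0].astype(int)
    ims.append(cv2.resize(im[c[1]-70:c[1]+70,c[0]-65:c[0]+65],None,fx=3,fy=3,interpolation=cv2.INTER_CUBIC)); print(n,c-[65,70])
cv2.imwrite("pics/d.png",np.hstack(ims))
```

```text
side [223 120]
top [142 152]
```

View pics/d.png

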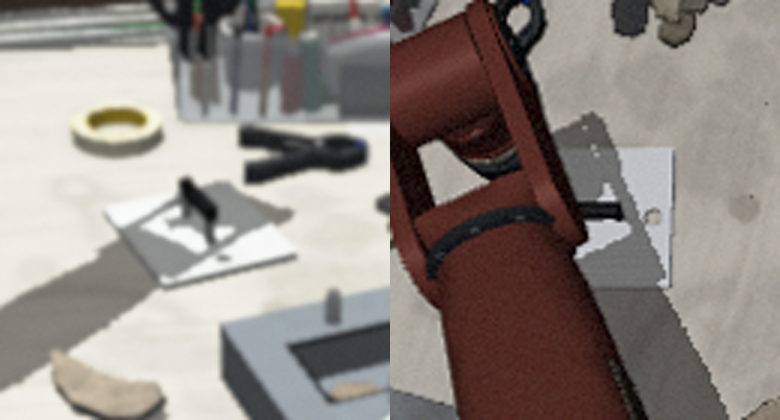

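Run:
```python
from h import *
print(proj("side",[[.5378,.3413,.164],[.19,.595,.196]]),proj("top",[[.5378,.3413,.164],[.19,.595,.196]]))
```

```text
[[289.18478629 150.90180573]
 [155.16938108 130.30559589]] [[196.27496675 211.7494667 ]
 [ 94.25965365 334.66297778]]
```

View pics/side1.png

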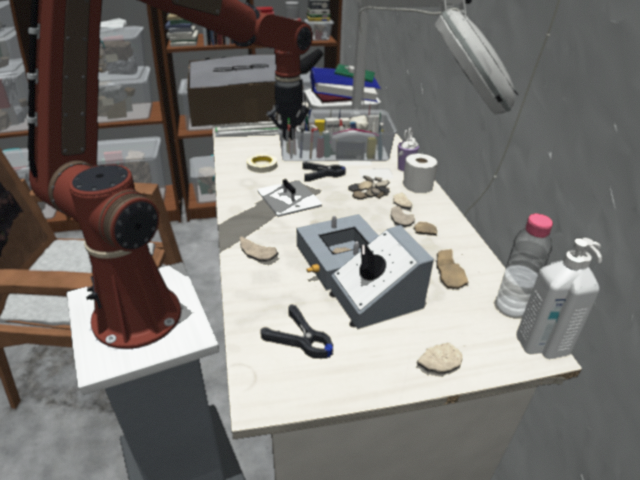

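The gripper's tips show near (288,130) but should project to (289,151). I'll enlarge that area to check.

Run:
```python
from h import *
a=cv2.imread("pics/side1.png");b=cv2.imread("pics/side0.png")
P=proj("side",[[.5378,.3413,.164]])[0]
c=cv2.resize(a[70:170,240:340],None,fx=4,fy=4,interpolation=cv2.INTER_CUBIC)
d=cv2.resize(b[50:150,105:205],None,fx=4,fy=4,interpolation=cv2.INTER_CUBIC)
cv2.imwrite("pics/e.png",np.hstack([c,d]))
```

```text
(no output)
```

View pics/e.png

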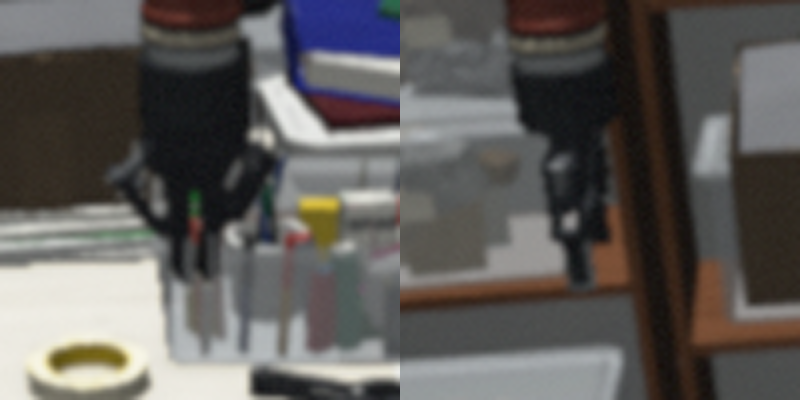

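Run:
```python
from h import *
a=cv2.imread("pics/side1.png").astype(int);b=cv2.imread("pics/side0.png").astype(int)
d=abs(a-b).sum(2)
for v in range(128,158,2): print(v,d[v,276:302])
for z in(.164,.18,.19,.2): print(z,proj("side",[[.5378,.3413,z]]))
```

```text
128 [  8  41  97 155 178 184 228 278 273 250 173  86  41  71 124 152 173 199
 177  70   3   2   2   2   0   3]
130 [  3   0   6  17  25  56 144 248 285 230 140  61  46  98 174 205 182 164
 143  47   3   9   3   3   7   5]
132 [  3   2   2   4   5  31 128 268 311 241 136  79  98 165 248 256 201 166
 128  41   2   5   6   7   3   6]
134 [  7   4   4   6   4  23 120 239 269 219 123 100 134 206 265 250 184 159
 129  44   1   5   1   3   3   4]
136 [  1   6   7   8   7  17  96 190 252 182 112  81 125 194 259 227 162 126
 108  34   0   7   3   6   5   0]
138 [  6   2   4   8   1  10   8  92 166 175 106  62  40  72 150 203 157 112
  63  24   0   0   4   2   8   3]
140 [ 5  3  6  3  9  4  2 23 56 67 59 31 14  3 39 59 53 30 14  5  5  4 10  3
  2  7]
142 [ 4  2  3  9  7  6  5  2  2  8 29 43 17  6 12  5  6  7  2  4  8  4  0  1
  7  0]
144 [ 1  2  4  1  6  7  4 10  3  2  6  6  8  2  3  4  6  6  6  1  4  4  2  5
  8  2]
146 [ 3  3  2  5  3  9  5  4  1  6  3  1  1  0  4  2  1  4 14  7  3  4  5  8
  2  0]
148 [ 5  2  1  4  9  0  8  0 11  4  0  6  1  2  2  2  6  6  3  1  5 11  2  3
  2  1]
150 [5 3 4 5 4 7 6 5 9 5 4 5 2 1 4 3 5 6 3 9 4 3 8 4 1 4]
152 [ 4  4  5  5 10  1  8  7  4  2  6 10  7  5  4  4  3  1  7  0  4  6  2  8
  2  1]
154 [ 3  3  3  4  3 10  3  4  8  6  1  6  2  0  2  5  5  9  3  5  9  1  3  1
  3  2]
156 [ 2  7  7  5  1  8  4  2  6  7  9  4  4  9  1  7  0 10  7 10  7  3  3  5
  3  5]
0.164 [[289.18478629 150.90180573]]
0.18 [[289.12786619 146.01232675]]
0.19 [[289.09237693 142.92844999]]
0.2 [[289.05696164 139.82292931]]
```

Run:
```python
from h import *
q=read_state()["qpos"];print(q)
for dz in(0,.02,.035,.05):print(dz,proj("side",[[.1896-.013,.5947-.041,.2074+dz],[.1896+.013,.5947+.041,.2074+dz]]).round(1).tolist())
for dy in(.03,.06,.09):print("dy",dy,proj("side",[[.5378,.3413+dy,.164]]).round(1).tolist())
b=cv2.imread("pics/side0.png").astype(int);a=cv2.imread("pics/side1.png").astype(int)
d=abs(a-b).sum(2)
for v in range(110,136,2): print(v,d[v,136:164])
```

```text
[4.55323735e-01 2.65597062e-01 1.62604975e+00 1.85597385e-05
 1.24815711e+00 4.46320255e-01]
0 [[152.7, 132.4], [156.2, 121.8]]
0.02 [[151.7, 126.2], [155.3, 115.9]]
0.035 [[150.9, 121.6], [154.6, 111.4]]
0.05 [[150.1, 116.9], [153.9, 106.9]]
dy 0.03 [[285.3, 147.1]]
dy 0.06 [[281.5, 143.3]]
dy 0.09 [[277.8, 139.7]]
110 [  3   5   2   8   5  10  56 125 196 275 358 378 355 292 184 111 107 124
 127 131 122  89  31   7  11   2   3   1]
112 [  2   6   5   9   1   3   2   5  35 126 252 347 347 250 149  79  66  39
  24  15  13  14   2   4   2   4   5   6]
114 [  0   4   3   7   5   3   8   3  11  65 196 308 306 237 162 103  67  28
   8   6   0   4   5   4   6   4   2   5]
116 [  5   2   7   1   6  10   3   7  12  68 176 266 252 208 173 124  79  50
  18   6   3   2   3   2   3   8   5   5]
118 [  5   3   7   2   1   3   5   3   9  35  88 143 168 180 185 143  88  58
  19   5   4   5   3   3   1   5   2   1]
120 [  2   1   5   3   1   1   5   1   3   7  31  64 104 122 118 101  77  50
  21   4   2   0   2   4   1   8   2   1]
122 [ 3  5  8  4  3  3  3  2  1  9 15 31 43 41 48 48 39 27 15  7  4 14  2 10
  3  7  0  2]
124 [ 3  2  1  5  7  9  4  1  3 15  2  4  2  8  2  4  2  4  6  2  4  5  1  5
  3  7  3  0]
126 [4 6 3 1 4 5 2 0 1 2 3 1 2 1 4 1 3 1 3 2 5 4 0 5 4 4 4 7]
128 [2 4 5 2 6 3 4 1 2 6 4 2 7 7 5 4 2 7 2 9 3 9 6 1 4 8 4 6]
130 [ 3 11  3  5  6  1  8  3  1 11  2  6  3  4  5  2  2  6  2  3  3  3 11  4
  2  1  5  4]
132 [1 0 1 2 6 4 5 1 2 9 2 2 6 2 6 3 0 2 6 8 9 3 1 3 4 2 5 1]
134 [4 3 3 2 7 3 2 5 8 0 1 4 4 2 1 8 8 3 0 3 3 3 2 5 1 4 2 6]
```

Both views agree: the fingertips are really about 35 mm above the reported TCP, so the grasp passed over the bar. I'll descend further, in slow steps, watching the force.

Call:
jog_arm(offset=[[0,0,0],[0,0,3],[0,0,4],[0,0,4],[0,0,2],[0,0,0.5],[0,0,0.5],[0,0,0]], twist=[[0,0,0],[0,0,0],[0,0,0],[0,0,0],[0,0,0],[0,0,0],[0,0,0],[0,0,0]], jaw=[8.5,8.5,8.5,8.5,8.5,8.5,8.5,8.5])

```text
clock: 5.1
ee_pos: [0.5347, 0.3397, 0.0176]
tcp_rot: [0.0, 0.704, 0.71, 0.0]
wrist_force: [-0.3, 0.1, -0.0]
grip_width: 0.0848
finger_force: 0.0
```

Run:
```python
from h import *
delta([.534,.339,-.008],down(.009))
```

```text
clock 5.1 tcp [0.5347 0.3397 0.0176] q [0.46 0.43 1.7  0.   1.01 0.45] F [-0.3  0.1 -0. ] w 0.0848
offset cm [-0.07 -0.07  2.56] twist [ 0.0001 -0.0001  0.    ]
```

Call:
jog_arm(offset=[[-0.07,-0.07,0.4],[0,0,0.4],[0,0,0.4],[0,0,0.4],[0,0,0.4],[0,0,0.3],[0,0,0]], twist=[[0,0,0],[0,0,0],[0,0,0],[0,0,0],[0,0,0],[0,0,0],[0,0,0]], jaw=[8.5,8.5,8.5,8.5,8.5,8.5,8.5])

```text
clock: 5.8
ee_pos: [0.5332, 0.3386, -0.0062]
tcp_rot: [-0.0, 0.704, 0.71, -0.001]
wrist_force: [0.0, 0.4, 0.2]
grip_width: 0.0849
finger_force: 0.0
```

Call:
jog_arm(offset=[[0,0,0],[0,0,0],[0,0,0],[0,0,0],[0,0,0],[0,0,0],[0,0,0]], twist=[[0,0,0],[0,0,0],[0,0,0],[0,0,0],[0,0,0],[0,0,0],[0,0,0]], jaw=[1,1,1,1,1,1,1], newtons=60)

```text
clock: 6.5
ee_pos: [0.5342, 0.3391, -0.0049]
tcp_rot: [0.0, 0.704, 0.71, 0.0]
wrist_force: [0.8, -0.1, 2.2]
grip_width: 0.0147
finger_force: 60.6
```

Gripped at 60 N. Lift.

Call:
jog_arm(offset=[[0,0,-0.3],[0,0,-0.7],[0,0,-1.5],[0,0,-2.5],[0,0,-2.5],[0,0,-2.5],[0,0,-1.5],[0,0,-0.8],[0,0,0],[0,0,0]], twist=[[0,0,0],[0,0,0],[0,0,0],[0,0,0],[0,0,0],[0,0,0],[0,0,0],[0,0,0],[0,0,0],[0,0,0]], jaw=[1,1,1,1,1,1,1,1,1,1])

```text
clock: 7.5
ee_pos: [0.5329, 0.3385, 0.1164]
tcp_rot: [-0.0, 0.704, 0.71, -0.001]
wrist_force: [-0.1, 0.1, -5.5]
grip_width: 0.0148
finger_force: 59.7
```

Run:
```python
from h import *
delta([.5399,-.0076,.115],down(-.047)); print(read_state()["moment"])
```

```text
clock 7.5 tcp [0.5329 0.3385 0.1164] q [ 0.45  0.31  1.66 -0.    1.18  0.45] F [-0.1  0.1 -5.5] w 0.0148
offset cm [-34.61   0.39   0.17] twist [-0.0019  0.001   0.056 ]
[-0.03228067  0.02863761 -0.0400461 ]
```

Call:
jog_arm(offset=[[-1.5,0,0],[-3,0,0],[-3.5,0,0],[-3.5,0,0],[-3.5,0,0],[-3.5,0,0],[-3.5,0,0],[-3.5,0,0],[-3.5,0,0],[-3,0,0],[-1.8,0.39,0],[-0.8,0,0]], twist=[[0,0,0],[0,0,0],[0,0,0],[0,0,0],[0,0,0],[0,0,0],[0,0,0],[0,0,0],[0,0,0],[0,0,0],[0,0,0],[0,0,0.056]], jaw=[1,1,1,1,1,1,1,1,1,1,1,1])

```text
clock: 8.7
ee_pos: [0.5396, -0.0099, 0.1163]
tcp_rot: [-0.0, 0.725, 0.689, -0.001]
wrist_force: [-0.6, 0.2, -4.8]
grip_width: 0.0151
finger_force: 59.6
```

Call:
jog_arm(offset=[[0,0,0],[0,0,0],[0,0,0],[0,0,0]], twist=[[0,0,0],[0,0,0],[0,0,0],[0,0,0]], jaw=[1,1,1,1])

```text
clock: 9.1
ee_pos: [0.5404, -0.0064, 0.1173]
tcp_rot: [-0.0, 0.723, 0.691, -0.0]
wrist_force: [-0.3, 0.1, -5.2]
grip_width: 0.0148
finger_force: 59.6
```

Run:
```python
from h import *
delta([.5399,-.0076,.115],down(-.047)); print(read_state()["moment"])
ims=[]
for n,f in(("side",4),("top",4)):
    im=get_image(n)[:,:,::-1].copy(); cv2.imwrite(f"pics/{n}2.png",im)
    c=proj(n,[[.54,-.008,.1]])[0].astype(int);print(n,c-[50,50])
    ims.append(cv2.resize(im[c[1]-50:c[1]+50,c[0]-50:c[0]+50],None,fx=f,fy=f,interpolation=cv2.INTER_CUBIC))
cv2.imwrite("pics/f.png",np.hstack(ims))
```

```text
clock 9.1 tcp [ 0.5404 -0.0064  0.1173] q [-0.14  0.12  1.88  0.    1.14 -0.1 ] F [-0.3  0.1 -5.2] w 0.0148
offset cm [-0.12 -0.05  0.23] twist [-0.0007 -0.0001  0.0014]
[-0.01013393 -0.0107285   0.00817318]
side [294 177]
top [268 166]
```

View pics/f.png

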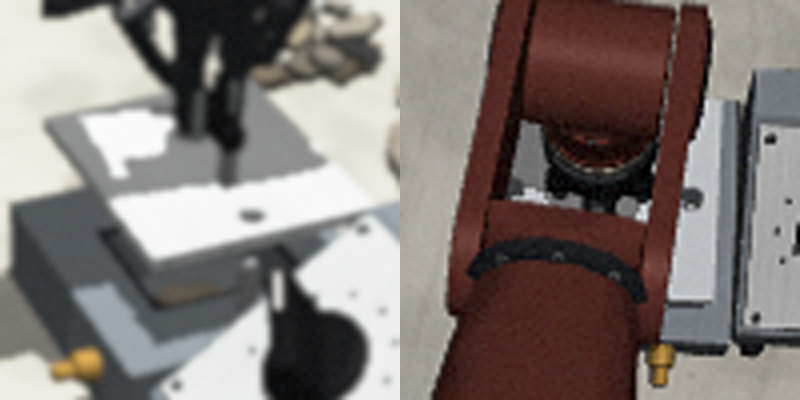

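The lid is held level over the chamber. In the side half, its right hole is at (252,215) and its corners at (45,122), (155,260) and (372,205). In the top half, the hole is at (691,198) and the right edge runs (722,102)–(712,302).

Run:
```python
from h import *
np.set_printoptions(precision=4,suppress=True)
T=lambda uv:crop(uv,(268-100,166),4);S=lambda uv:crop(uv,(294,177),4)
t=("top",np.array([[0,-.065,0],[.075,-.085,0],[-.075,-.085,0]]),T([(691,198),(722,101),(712,301)]))
s=("side",np.array([[0,-.065,0],[-.075,.085,0],[-.075,-.085,0],[.075,-.085,0]]),S([(252,215),(45,121),(154,262),(373,205)]))
for o in([t,s],[s]):
    x,r=fit(o,[.54,-.008,.13,-.05],yawpose);print(x,"\n",r.T)
x,r=fit([t],[.54,-.008,-.05],lambda p,P:yawpose([p[0],p[1],.132,p[2]],P));print("top only z=.132",x,"\n",r.T)
g=cv2.cvtColor(cv2.imread("pics/top0.png"),cv2.COLOR_BGR2GRAY).astype(int)
for c in((297,217),(340,218)): print(g[c[1]-6:c[1]+8,c[0]-6:c[0]+9])
for h in(.062,.088,.098):print(proj("top",yawpose([.5399,-.0076,0,-.047],np.array([[0,.065,h],[0,-.065,h]]))))
```

```text
[ 0.5397 -0.0049  0.1303 -0.0447] 
 [[-0.349  -0.2044  0.2307  0.0905 -0.4465  0.0343  0.7691]
 [ 0.2184 -0.1189  0.2259  0.2217 -0.4723 -0.2775  0.5585]]
[ 0.5467  0.0078  0.1206 -0.0384] 
 [[-0.1429 -0.2103  0.2977  0.0381]
 [ 0.1301 -0.0699 -0.4478  0.3899]]
top only z=.132 [ 0.5404 -0.0052 -0.054 ] 
 [[-0.2447  0.1423  0.0978]
 [ 0.0639 -0.2258  0.1502]]
[[107 111 113 114 114 112 115 115 110 107 111 115  94  19  82]
 [114 108 111 112 112 107 111 110 112 111 112 115  93  10 114]
 [114 106 111 113 112 114 112 112 114 110 115 116  92  13 116]
 [116 113 117 116  95  68  78  74 116 112 110 114  91  12 114]
 [111 109 116 116  62 151 154  62  80 113 113 118  72  11 121]
 [111 113 113 114  47  99 122  60  79 113 114 114  68  18 118]
 [109 112 117 114  51  58  69  51  46 112 110 117  67  19 114]
 [110 113 114 116  45  45  44  43  36 112 114 118  46  18 114]
 [113 114 114 114  70  36  44  39  71 111 111 116  42  28 119]
 [108 112 108 114 114  93  72  69 111 112 116 121  42  54 116]
 [112 110 113 110 113 112 108 111 112 111 110 118  28  60 117]
 [113 111 110 108 114 115 112 108 113 114 116 
[... 455 characters left out ...]
14]
 [ 40 117 113 117  96  70 159 113  79 115 115 114 114 113 114]
 [ 38 119 118  61  49  58 162 118  50 114 114 106 113 109 112]
 [ 63 117 118  55  38  55  81  71  60 116 114 111 109 112 114]
 [ 64 116 114  55  37  45  49  48  55 116 116 112 112 112 110]
 [ 59 118 116 115  71  36  40  48  92 118 112 116 113 113 113]
 [ 62 116 116 115 110  53  55  64 115 113 114 113 114 113 113]
 [ 85 117 110 109 116 111 113 115 117 112 113 113 114 111 110]
 [ 88 117 110 112 112 110 113 112 112 110 114 111 113 111 117]
 [ 91 116 115 112 115 114 112 111 114 115 113 113 110 113 116]]
[[297.3763 218.0751]
 [340.0093 220.2558]]
[[296.9766 216.2176]
 [340.3557 218.4344]]
[[296.8191 215.4858]
 [340.4922 217.7167]]
```

Lid and pins agree to about 1 mm after a −1 mm shift. Now lower slowly and watch the force.

Call:
jog_arm(offset=[[-0.1,-0.05,0.5],[0,0,1.0],[0,0,0.6],[0,0,0.3],[0,0,0.3],[0,0,0.3],[0,0,0.3],[0,0,0]], twist=[[0,0,0],[0,0,0],[0,0,0],[0,0,0],[0,0,0],[0,0,0],[0,0,0],[0,0,0]], jaw=[1,1,1,1,1,1,1,1])

```text
clock: 10.0
ee_pos: [0.5399, -0.008, 0.0842]
tcp_rot: [-0.0, 0.724, 0.69, -0.0]
wrist_force: [-0.4, -0.2, -4.5]
grip_width: 0.0152
finger_force: 59.6
```

Run:
```python
from h import *
delta([.5399,-.0076,.057],down(-.047)); print(read_state()["moment"])
```

```text
clock 10.0 tcp [ 0.5399 -0.008   0.0842] q [-0.14  0.16  1.9  -0.    1.08 -0.1 ] F [-0.4 -0.2 -4.5] w 0.0152
offset cm [ 0.04 -0.    2.72] twist [-0.0008 -0.0001 -0.    ]
[-0.02401475  0.02036293 -0.01896004]
```

The pins have entered the holes with no side force.

Call:
jog_arm(offset=[[0,0,0.2],[0,0,0.2],[0,0,0.2],[0,0,0.2],[0,0,0]], twist=[[0,0,0],[0,0,0],[0,0,0],[0,0,0],[0,0,0]], jaw=[1,1,1,1,1])

```text
clock: 10.5
ee_pos: [0.5401, -0.008, 0.0762]
tcp_rot: [-0.0, 0.724, 0.69, -0.0]
wrist_force: [-0.3, 0.8, -5.3]
grip_width: 0.0149
finger_force: 59.6
```

Call:
jog_arm(offset=[[0,0,0.3],[0,0,0.3],[0,0,0.3],[0,0,0.3],[0,0,0.2],[0,0,0]], twist=[[0,0,0],[0,0,0],[0,0,0],[0,0,0],[0,0,0],[0,0,0]], jaw=[1,1,1,1,1,1])

```text
clock: 11.1
ee_pos: [0.54, -0.008, 0.0622]
tcp_rot: [-0.0, 0.724, 0.69, -0.0]
wrist_force: [-0.8, 0.4, -4.2]
grip_width: 0.0151
finger_force: 59.6
```

Call:
jog_arm(offset=[[0,0,0.1],[0,0,0.1],[0,0,0.1],[0,0,0.1],[0,0,0]], twist=[[0,0,0],[0,0,0],[0,0,0],[0,0,0],[0,0,0]], jaw=[1,1,1,1,1])

```text
clock: 11.6
ee_pos: [0.5401, -0.008, 0.0584]
tcp_rot: [-0.0, 0.724, 0.69, -0.0]
wrist_force: [0.8, -1.1, -5.3]
grip_width: 0.0149
finger_force: 59.6
```

Call:
jog_arm(offset=[[0,0,0.05],[0,0,0.05],[0,0,0.05],[0,0,0]], twist=[[0,0,0],[0,0,0],[0,0,0],[0,0,0]], jaw=[1,1,1,1])

```text
clock: 12.0
ee_pos: [0.5403, -0.008, 0.0571]
tcp_rot: [-0.0, 0.724, 0.69, 0.0]
wrist_force: [0.3, 0.5, -5.0]
grip_width: 0.015
finger_force: 59.6
```

Call:
jog_arm(offset=[[0,0,0.05],[0,0,0.05],[0,0,0]], twist=[[0,0,0],[0,0,0],[0,0,0]], jaw=[1,1,1])

```text
clock: 12.3
ee_pos: [0.5403, -0.008, 0.057]
tcp_rot: [-0.0, 0.724, 0.69, -0.0]
wrist_force: [-3.9, 0.8, 2.4]
grip_width: 0.0151
finger_force: 60.8
```

Call:
jog_arm(offset=[[0,0,0.05],[0,0,0.05],[0,0,0]], twist=[[0,0,0],[0,0,0],[0,0,0]], jaw=[1,1,1])

```text
clock: 12.6
ee_pos: [0.5403, -0.008, 0.057]
tcp_rot: [-0.0, 0.723, 0.69, -0.0]
wrist_force: [-6.7, 0.4, 9.1]
grip_width: 0.0152
finger_force: 61.6
```

Contact came at exactly the expected height, so the lid is flush. Release and rise.

Call:
jog_arm(offset=[[0,0,-0.1],[0,0,0],[0,0,0],[0,0,0],[0,0,0],[0,0,0],[0,0,-1],[0,0,-3],[0,0,-4],[0,0,-4],[0,0,-4],[0,0,0]], twist=[[0,0,0],[0,0,0],[0,0,0],[0,0,0],[0,0,0],[0,0,0],[0,0,0],[0,0,0],[0,0,0],[0,0,0],[0,0,0],[0,0,0]], jaw=[8.5,8.5,8.5,8.5,8.5,8.5,8.5,8.5,8.5,8.5,8.5,8.5])

```text
clock: 13.8
ee_pos: [0.5454, -0.0087, 0.225]
tcp_rot: [0.006, 0.723, 0.69, 0.005]
wrist_force: [-0.1, -0.6, 1.0]
grip_width: 0.0851
finger_force: 0.0
```

```bash
cat >> h.py <<'E'
P=np.array([.5165,-.1833,.1044]);Rp=R.from_euler('z',-.049)*R.from_euler('y',-np.radians(35))
def dialpose(phi,out):
    "tool pose with closing line phi deg ccw of uphill; returned pos = point 'out' m from panel on the axis"
    a=np.radians(phi);z=[0,0,-1];y=[np.cos(a),np.sin(a),0];x=np.cross(y,z)
    return P+Rp.apply([0,0,out]),Rp*R.from_matrix(np.array([x,y,z]).T)
E
python3 - <<'E'
from h import *
pos,Rt=dialpose(0,.16);print(pos)
delta(pos,Rt); print(read_state()["moment"])
pos,Rt=dialpose(-30,.16);delta(pos,Rt)
E
```

```text
[ 0.42483792 -0.17880496  0.23546433]
clock 13.8 tcp [ 0.5454 -0.0087  0.225 ] q [-0.14  0.01  1.78  0.    1.33 -0.1 ] F [-0.1 -0.6  1. ] w 0.0851
offset cm [-17.56 -11.23  -1.2 ] twist [-0.5957  0.0008  0.0025]
[-0.03265516  0.0186693   0.01237877]
clock 13.8 tcp [ 0.5454 -0.0087  0.225 ] q [-0.14  0.01  1.78  0.    1.33 -0.1 ] F [-0.1 -0.6  1. ] w 0.0851
offset cm [-17.56 -11.23  -1.2 ] twist [-0.5817  0.1567  0.5104]
```

Call:
jog_arm(offset=[[-2.2,-1.4,-0.2],[-2.2,-1.4,-0.2],[-2.2,-1.4,-0.2],[-2.2,-1.4,-0.2],[-2.2,-1.4,-0.2],[-2.2,-1.4,-0.2],[-2.2,-1.4,0],[-2.2,-1.4,0],[0,0,0]], twist=[[0,0,0],[0,0,0],[0,0,0],[0,0,0],[0,0,0],[0,0,0],[0,0,0],[0,0,0],[0,0,0]], jaw=[8.5,8.5,8.5,8.5,8.5,8.5,8.5,8.5,8.5])

```text
clock: 14.7
ee_pos: [0.4186, -0.1803, 0.2281]
tcp_rot: [0.0, 0.725, 0.689, -0.001]
wrist_force: [1.0, 0.6, 0.0]
grip_width: 0.0847
finger_force: 0.0
```

Call:
jog_arm(offset=[[0,0,0],[0,0,0],[0,0,0],[0,0,0],[0,0,0],[0,0,0],[0,0,0],[0,0,0],[0,0,0],[0,0,0],[0,0,0]], twist=[[-0.12,0,0],[-0.12,0,0],[-0.12,0,0],[-0.12,0,0],[-0.12,0,0],[0,0,0.131],[0,0,0.131],[0,0,0.131],[0,0,0.131],[0,0,0],[0,0,0]], jaw=[1,1,1,1,1,1,1,1,1,1,1])

```text
clock: 15.8
ee_pos: [0.4203, -0.178, 0.2281]
tcp_rot: [0.154, 0.838, 0.459, 0.252]
wrist_force: [-0.3, -0.3, -0.1]
grip_width: 0.0099
finger_force: 0.0
```

Run:
```python
from h import *
pos,Rt=dialpose(-30,.16);delta(pos,Rt)
s=read_state();q=s["tcp_rot"];R0=R.from_quat([q[1],q[2],q[3],q[0]]);p=s["ee_pos"];z=R0.apply([0,0,1])
for n in("side","top"):
    im=get_image(n)[:,:,::-1].copy(); cv2.imwrite(f"pics/{n}3.png",im)
    print(n,"rep",proj(n,[p]),"world",proj(n,[p+[0,0,.035]]),"tool",proj(n,[p-.035*z]))
im=cv2.imread("pics/side3.png");c=proj("side",[p])[0].astype(int);print(c-[50,50])
t=cv2.imread("pics/top3.png");d=proj("top",[p])[0].astype(int);print(d-[50,50])
f=lambda i,c:cv2.resize(i[c[1]-50:c[1]+50,c[0]-50:c[0]+50],None,fx=4,fy=4,interpolation=cv2.INTER_CUBIC)
cv2.imwrite("pics/g.png",np.hstack([f(im,c),f(t,d)]))
```

```text
clock 15.8 tcp [ 0.4203 -0.178   0.2281] q [-0.89 -0.62  2.36  0.51  1.03 -0.5 ] F [-0.3 -0.3 -0.1] w 0.0099
offset cm [ 0.35  0.71 -0.35] twist [-0.0102  0.0038  0.0044]
side rep [[337.06338343 231.65733859]] world [[337.81888054 217.32856617]] tool [[328.79714981 221.87005952]]
top rep [[382.12593986 250.17800167]] world [[383.80774871 248.16643073]] tool [[383.29061487 256.02567596]]
[287 181]
[332 200]
```

View pics/g.png

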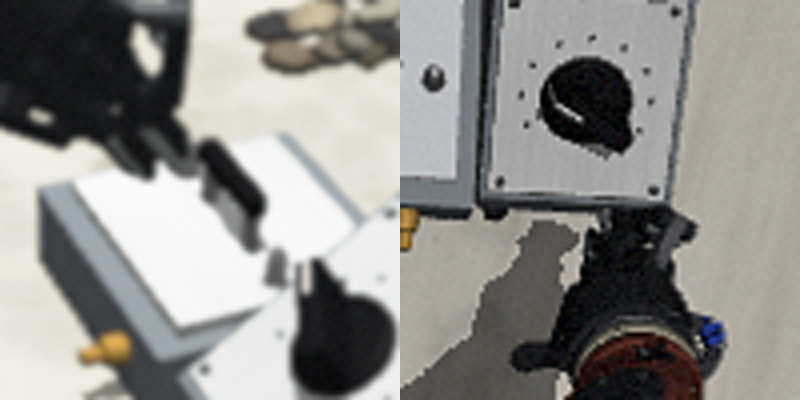

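The lid sits on its pins. The fingertips at (169,174) in the side crop, or px (329,224), show that the 33 mm offset lies along the tool axis. Now align and advance to the dial.

Call:
jog_arm(offset=[[0.35,0.71,-0.35],[0,0,2],[0,0,2],[0,0,2],[0,0,2],[0,0,2],[0,0,0],[0,0,0],[0,0,0]], twist=[[-0.01,0.004,0.004],[0,0,0],[0,0,0],[0,0,0],[0,0,0],[0,0,0],[0,0,0],[0,0,0],[0,0,0]], jaw=[8.5,8.5,8.5,8.5,8.5,8.5,8.5,8.5,8.5], newtons=60)

```text
clock: 16.8
ee_pos: [0.4823, -0.1827, 0.1549]
tcp_rot: [0.157, 0.838, 0.455, 0.257]
wrist_force: [0.2, -0.3, -0.5]
grip_width: 0.0852
finger_force: 0.0
```

Run:
```python
from h import *
pos,Rt=dialpose(-30,-.014);delta(pos,Rt)
```

```text
clock 16.8 tcp [ 0.4823 -0.1827  0.1549] q [-0.75 -0.34  2.35  0.58  0.74 -0.54] F [ 0.2 -0.3 -0.5] w 0.0852
offset cm [ 0.05 -0.15  7.5 ] twist [ 0.002   0.0006 -0.0021]
```

Call:
jog_arm(offset=[[0.05,-0.15,1.5],[0,0,1.5],[0,0,1.0],[0,0,0.8],[0,0,0.7],[0,0,0.6],[0,0,0.4],[0,0,0.4],[0,0,0.3],[0,0,0.3],[0,0,0]], twist=[[0,0,0],[0,0,0],[0,0,0],[0,0,0],[0,0,0],[0,0,0],[0,0,0],[0,0,0],[0,0,0],[0,0,0],[0,0,0]], jaw=[8.5,8.5,8.5,8.5,8.5,8.5,8.5,8.5,8.5,8.5,8.5])

```text
clock: 17.9
ee_pos: [0.524, -0.1829, 0.0911]
tcp_rot: [0.156, 0.838, 0.455, 0.257]
wrist_force: [0.1, -0.4, -0.3]
grip_width: 0.0851
finger_force: 0.0
```

Run:
```python
from h import *
pos,Rt=dialpose(-30,-.014);delta(pos,Rt)
```

```text
clock 17.9 tcp [ 0.524  -0.1829  0.0911] q [-0.67 -0.11  2.31  0.71  0.54 -0.64] F [ 0.1 -0.4 -0.3] w 0.0851
offset cm [ 0.01  0.17 -0.12] twist [-0.0005  0.0004 -0.0028]
```

Call:
jog_arm(offset=[[0,0.1,0],[0,0,0],[0,0,0],[0,0,0],[0,0,0],[0,0,0],[0,0,0]], twist=[[0,0,0],[0,0,0],[0,0,0],[0,0,0],[0,0,0],[0,0,0],[0,0,0]], jaw=[1,1,1,1,1,1,1])

```text
clock: 18.6
ee_pos: [0.5253, -0.1842, 0.0928]
tcp_rot: [0.157, 0.838, 0.455, 0.257]
wrist_force: [0.3, 0.2, 3.8]
grip_width: 0.016
finger_force: 59.6
```

Run:
```python
from h import *
pos,Rt=dialpose(-30,-.014);delta(pos,Rt);print(read_state()["moment"])
```

```text
clock 18.6 tcp [ 0.5253 -0.1842  0.0928] q [-0.67 -0.11  2.3   0.71  0.54 -0.64] F [0.3 0.2 3.8] w 0.016
offset cm [ 0.01 -0.08 -0.06] twist [ 0.0017  0.0007 -0.0024]
[-0.00870836  0.25767447 -0.02001132]
```

Gripped on the dial (16 mm wide). Turn anticlockwise.

Call:
jog_arm(offset=[[0,0,0],[0,0,0],[0,0,0],[0,0,0],[0,0,0],[0,0,0],[0,0,0],[0,0,0],[0,0,0],[0,0,0]], twist=[[0,0,-0.12],[0,0,-0.12],[0,0,-0.12],[0,0,-0.12],[0,0,-0.12],[0,0,-0.12],[0,0,-0.12],[0,0,-0.12],[0,0,-0.06],[0,0,0]], jaw=[1,1,1,1,1,1,1,1,1,1])

```text
clock: 19.6
ee_pos: [0.5255, -0.1843, 0.093]
tcp_rot: [0.263, 0.509, 0.806, 0.147]
wrist_force: [1.9, -1.5, 2.9]
grip_width: 0.0161
finger_force: 59.5
```

```bash
cat >> h.py <<'E'
def ax():
    s=read_state();n=Rp.apply([0,0,1]);q=s["tcp_rot"];R0=R.from_quat([q[1],q[2],q[3],q[0]])
    y=Rp.inv().apply(R0.apply([0,1,0]));z=Rp.inv().apply(R0.apply([0,0,1]))
    print("phi",np.degrees(np.arctan2(y[1],y[0])).round(2),"z",z.round(3),"Maxis",round(s["moment"]@n,3),"M",s["moment"].round(2),"F",s["wrist_force"].round(1),"tcp in panel mm",(Rp.inv().apply(s["ee_pos"]-P)*1e3).round(1),"q",s["qpos"].round(2),"w",s["grip_width"].round(4),"t",s["clock"])
E
python3 -c "
from h import *
ax()"
```

```text
Traceback (most recent call last):
  File "h.py", line 28, in ax
    print("phi",np.degrees(np.arctan2(y[1],y[0])).round(2),"z",z.round(3),"Maxis",round(s["moment"]@n,3),"M",s["moment"].round(2),"F",s["wrist_force"].round(1),"tcp in panel mm",(Rp.inv().apply(s["ee_pos"]-P)*1e3).round(1),"q",s["qpos"].round(2),"w",s["grip_width"].round(4),"t",s["clock"])
                                                                                                                                                                                                                                                          ^^^^^^^^^^^^^^^^^^^^^
AttributeError: 'float' object has no attribute 'round'
```

```bash
sed -i 's/s\["grip_width"\].round(4)/s["grip_width"]/' h.py
python3 -c "
from h import *
ax()"
```

```text
phi 28.36 z [ 0.001 -0.002 -1.   ] Maxis 0.274 M [-0.24  0.04  0.17] F [ 1.9 -1.5  2.9] tcp in panel mm [  0.9  -0.5 -14.5] q [-0.67 -0.11  2.3   0.71  0.54 -1.66] w 0.016124660803909566 t 19.6
```

Call:
jog_arm(offset=[[0,0,0],[0,0,0],[0,0,0]], twist=[[0,0,-0.03],[0,0,-0.03],[0,0,0]], jaw=[1,1,1])

```text
clock: 19.9
ee_pos: [0.5256, -0.1843, 0.093]
tcp_rot: [0.267, 0.486, 0.821, 0.14]
wrist_force: [-1.0, -1.0, 4.8]
grip_width: 0.0159
finger_force: 59.9
```

```bash
python3 -c "
from h import *
ax()"
```

```text
phi 31.61 z [ 0.002 -0.002 -1.   ] Maxis -0.4 M [ 0.11 -0.02 -0.41] F [-1.  -1.   4.8] tcp in panel mm [  1.   -0.5 -14.5] q [-0.67 -0.11  2.3   0.71  0.54 -1.72] w 0.015907522787183673 t 19.9
```

Call:
jog_arm(offset=[[0,0,0],[0,0,0],[0,0,0]], twist=[[0,0,-0.03],[0,0,-0.02],[0,0,0]], jaw=[1,1,1])

```text
clock: 20.2
ee_pos: [0.5257, -0.1843, 0.0931]
tcp_rot: [0.271, 0.468, 0.83, 0.135]
wrist_force: [-1.4, 0.1, 7.5]
grip_width: 0.0161
finger_force: 70.8
```

```bash
python3 -c "
from h import *
ax()"
```

```text
phi 33.99 z [ 0.003 -0.001 -1.   ] Maxis -1.826 M [ 0.89 -0.01 -1.6 ] F [-1.4  0.1  7.5] tcp in panel mm [  1.1  -0.5 -14.5] q [-0.67 -0.11  2.31  0.71  0.54 -1.76] w 0.01612824845166465 t 20.2
```

The hard stop is confirmed (1.8 N m). Now clockwise by five clicks, to phi ≈ −120°.

Call:
jog_arm(offset=[[0,0,0],[0,0,0],[0,0,0],[0,0,0],[0,0,0],[0,0,0],[0,0,0],[0,0,0],[0,0,0],[0,0,0],[0,0,0],[0,0,0]], twist=[[0,0,0.12],[0,0,0.12],[0,0,0.12],[0,0,0.12],[0,0,0.12],[0,0,0.12],[0,0,0.12],[0,0,0.12],[0,0,0.12],[0,0,0.12],[0,0,0.12],[0,0,0]], jaw=[1,1,1,1,1,1,1,1,1,1,1,1])

```text
clock: 21.4
ee_pos: [0.5253, -0.1841, 0.0928]
tcp_rot: [0.132, 0.878, 0.373, 0.271]
wrist_force: [-0.9, -1.0, 5.5]
grip_width: 0.0157
finger_force: 60.1
```

```bash
python3 -c "
from h import *
ax()"
```

```text
phi -41.14 z [ 0.001 -0.001 -1.   ] Maxis -0.04 M [ 0.01  0.08 -0.05] F [-0.9 -1.   5.5] tcp in panel mm [  0.5  -0.4 -14.6] q [-0.67 -0.11  2.31  0.71  0.54 -0.45] w 0.01571042349389086 t 21.4
```

Call:
jog_arm(offset=[[0,0,0],[0,0,0],[0,0,0],[0,0,0],[0,0,0],[0,0,0],[0,0,0],[0,0,0],[0,0,0],[0,0,0],[0,0,0],[0,0,0]], twist=[[0,0,0.12],[0,0,0.12],[0,0,0.12],[0,0,0.12],[0,0,0.12],[0,0,0.12],[0,0,0.12],[0,0,0.12],[0,0,0.12],[0,0,0.12],[0,0,0.12],[0,0,0]], jaw=[1,1,1,1,1,1,1,1,1,1,1,1])

```text
clock: 22.6
ee_pos: [0.5253, -0.1837, 0.0928]
tcp_rot: [-0.063, 0.922, -0.245, 0.295]
wrist_force: [-2.1, 0.3, 7.3]
grip_width: 0.0162
finger_force: 60.3
```

```bash
python3 -c "
from h import *
ax()"
```

```text
phi -116.93 z [ 0.001 -0.    -1.   ] Maxis -0.552 M [ 0.32  0.01 -0.45] F [-2.1  0.3  7.3] tcp in panel mm [  0.5   0.  -14.6] q [-0.67 -0.11  2.31  0.71  0.54  0.88] w 0.016240696015930804 t 22.6
```

Call:
jog_arm(offset=[[0,0,0],[0,0,0],[0,0,0]], twist=[[0,0,0.03],[0,0,0.025],[0,0,0]], jaw=[1,1,1])

```text
clock: 22.9
ee_pos: [0.5253, -0.1837, 0.0928]
tcp_rot: [-0.07, 0.915, -0.268, 0.293]
wrist_force: [-1.2, 0.1, 6.3]
grip_width: 0.0155
finger_force: 60.1
```

```bash
python3 -c "
from h import *
ax()"
```

```text
phi -119.85 z [ 0.001 -0.    -1.   ] Maxis -0.098 M [ 0.11 -0.16 -0.03] F [-1.2  0.1  6.3] tcp in panel mm [  0.5   0.  -14.5] q [-0.67 -0.11  2.31  0.71  0.54  0.93] w 0.01547967019150654 t 22.9
```

Call:
jog_arm(offset=[[0,0,0],[0,0,0],[0,0,0],[0,0,0],[0,0,0],[0,0,0],[0,0,-1],[0,0,-2],[0,0,-3],[0,0,-4],[0,0,-4],[0,0,0]], twist=[[0,0,0],[0,0,0],[0,0,0],[0,0,0],[0,0,0],[0,0,0],[0,0,0],[0,0,0],[0,0,0],[0,0,0],[0,0,0],[0,0,0]], jaw=[8.5,8.5,8.5,8.5,8.5,8.5,8.5,8.5,8.5,8.5,8.5,8.5])

```text
clock: 24.1
ee_pos: [0.4458, -0.1824, 0.2138]
tcp_rot: [-0.067, 0.914, -0.267, 0.298]
wrist_force: [0.2, 0.2, 0.9]
grip_width: 0.0848
finger_force: 0.0
```

Run:
```python
from h import *
ax()
for n in("top","side"):
    im=get_image(n); cv2.imwrite(f"pics/{n}4.png",im[:,:,::-1])
    for k in range(3,8):
        a=np.radians(120-30*k);d=np.array([np.cos(a),np.sin(a),0])
        w=Rp.apply([d*t+[0,0,.05] for t in np.linspace(.012,.032,8)])+P
        uv=proj(n,w); v=[int(cv2.getRectSubPix(im[:,:,0].copy(),(1,1),tuple(map(float,p)))[0,0]) for p in uv]
        print(n,k,v)
```

```text
phi -119.62 z [ 0.009 -0.009 -1.   ] Maxis -0.008 M [-0.03  0.25 -0.04] F [0.2 0.2 0.9] tcp in panel mm [  4.8  -2.5 130.2] q [-0.83 -0.54  2.35  0.53  0.93  1.07] w 0.08478252720295973 t 24.1
top 3 [10, 5, 6, 7, 9, 13, 16, 14]
top 4 [15, 17, 9, 7, 11, 10, 8, 10]
top 5 [156, 131, 147, 133, 163, 144, 112, 91]
top 6 [13, 5, 9, 16, 7, 6, 27, 137]
top 7 [14, 15, 13, 78, 152, 169, 169, 119]
side 3 [228, 236, 236, 236, 236, 233, 229, 225]
side 4 [158, 189, 211, 218, 220, 232, 237, 237]
side 5 [181, 171, 186, 169, 166, 179, 145, 115]
side 6 [52, 36, 23, 16, 15, 12, 12, 11]
side 7 [17, 11, 9, 13, 13, 13, 11, 13]
```

The white pointer line lies along click 5 in both views, the lid is seated, and the arm is clear.

```bash
python3 -c "
from station import *
print(hand_in())"
```

```text
the job is handed in; nothing more can be done
None
```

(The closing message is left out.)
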